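# Lay out a washed clutch pack

## Robot

A 6-joint arm with a two-finger parallel gripper is mounted at the origin on a cart in front of the work surface, level with it; the furniture and walls round the work are solid. World frame = base frame: x ahead of the robot, y to its left, z up, the work surface at z = 0. Lengths are in m, angles in rad, forces in N, time in s.
With the tool pointing down it reaches from about 0.35 to 0.775 m from the base axis. Payload 7.3 kg.
Tool frame: the origin (TCP) lies midway between the tips of the shut fingers; the grasp point (between the pads) lies 19 mm behind it; z points along the fingers, y is the line along which they close (so a half turn about z gives the same grasp; the last joint's range is limited). The gripper opens to 92 mm and grips with 3 to 60 N. Pads are 19 mm wide; open, the fingers measure 130 mm over their backs; the gripper's body (75 mm by 190 mm) begins 47 mm behind the grasp point.
Start: joints at [-0.146, 0.342, 1.524, -0, 1.275, -0.146], TCP at [0.525, 0, 0.227] pointing down, gripper open.
Joint ranges: [-2.53, 2.53], [-0.77, 2.02], [0.04, 2.7], [-1, 4.14], [0.28, 2.66], [-3.11, 3.11]. Speed limits (rad/s): [2.57, 2.57, 3.14, 3.14, 3.14, 3.14].

## Interface

Orientations are given as a 3x3 rotation matrix whose columns are the frame's x, y, z axes.
In Python, from station import ctrl gives the robot as it stands.
- The arm moves only by the shell command python3 -m crank 'ROWS' [FORCE]. ROWS is text: rows parted by semicolons, each of 5 numbers parted by spaces: the shift along the tool's x, y, z in cm, then the turn about the tool's z in rad, then the closure, from -1 (fully open) to 1 (shut). A call has exactly 5 rows; each row is the pose to reach, as a shift and turn from the pose commanded when the call began, along the tool's axes at that moment; what a row does not reach only later rows make up. A row lasts 1/12 s, in which the tool goes at most 41.7 mm and 7.16 degrees, less where a joint would pass 70% of its speed; a pose out of reach is approached as far as the arm can. A call with a gripper value outside its range is refused whole. The fingers move at their own pace and stop on an object; FORCE is the grip in N (left out, the last holds). Time passes only in rows, so rows that repeat a pose let the fingers close, or fill a call up. It gives the time, the measured TCP pose, the force, the opening and the grip force at its end, in the units of the state.
- ctrl.read_state(): the state, without advancing time (a new reading comes with each control period).
- ctrl.capture(name): name is "scene" or "side" or "wrist"; returns (picture, depth): 420x560x3 uint8, red, green, blue; 420x560 float32, m along the optical axis (not along the pixel's ray), 0 where there is no reading.
- ctrl.camera_params(name): a dict with "fov_y" (degrees; the focal length in pixels is half the picture's height over the tangent of half this angle, whatever the lens; pixels are square), "cx", "cy" (the principal point, pixels), "extrinsics" (4x4, takes a point from world to camera coordinates). Camera axes: x right, y down, z forward; pixel columns grow to the right and rows downward; lengths in m; the calibration is good to about 2 mm. A picture is of the moment at which its call begins: read the wrist's pose just before it. camera_params takes no time and is no camera call; for the wrist camera it gives the pose at the moment of the call.
- ctrl.hand_in(): hands the job in; it is judged then, once.
The state is a dict: "t": time; "joints": joint angles; "qvel": joint speeds; "joint_efforts": joint torques, N m; "position": TCP position; "ee_rot": TCP orientation; "contact_force": force on the tool from outside, world axes, zero at the start; "torque": the same for the moment, N m; "grip_width": finger opening in m; "finger_force": force on a finger pad.
Only numpy, scipy, OpenCV 4.12 (cv2) and the standard library are available. Lean on these libraries where they do the work, as an engineer would, in place of code of your own. Each camera call takes 0.05 s, during which the arm holds its last target. There are 200 camera calls.

## Task

The washed parts of the small clutch lie about among the jar lids. Lay them out in the blue tray for inspection, in assembly order starting at its yellow bar: the bright steel backing plate, then the brown-padded friction plate, then the black separator plate, then the copper-coloured thrust ring, set down in that order and overlapping like roof slates, so that the first leans back on the yellow bar, each later one leans back on the one before, and each has its front edge down against its own rib. Leave the jar lids and the clutch drum where they are.

Things in the scene. Friction and masses are not known exactly. Their poses are not given: they have to be found in the camera images.
- tray: Blue layout tray, fixed, 198 (x) by 88 (y) mm. Origin: centre of its underside, z up; x runs along the row from the yellow bar to the far end. Floor 5 above the table; rim 4 wide, top at 10. Yellow round rest bar across it at x = -83, top at 17. Four aluminium cross ribs, one per part in turn, 4 wide, tops at 7, centred at x = -31, 7, 45, 83. Each front (+x) edge goes against the rib's bar side
- backing_plate: Backing plate: bright steel, six small dark holes. Loose ring, outer diameter 58 mm, bore 32, 7 thick, 80 g. Origin: centre of its underside, z up. In place: front edge on the tray floor against its rib, rear leaning on the yellow bar; origin about x = -61.5, y = 0 in the tray's frame, 11 above the table, tilt 0.2. Let go level there as it touches, it drops in
- friction_plate: Friction plate: dark core, 14 light-brown pads. Loose ring, outer diameter 58 mm, bore 35, 7 thick, 50 g. Origin: centre of its underside, z up. In place: front edge on the tray floor against its rib, rear leaning on the backing plate; origin about x = -23.5, y = 0 in the tray's frame, 11 above the table, tilt 0.2. Let go level there as it touches, it drops in
- separator_plate: Separator plate: plain blue-black steel. Loose ring, outer diameter 58 mm, bore 35, 7 thick, 60 g. Origin: centre of its underside, z up. In place: front edge on the tray floor against its rib, rear leaning on the friction plate; origin about x = 14.5, y = 0 in the tray's frame, 11 above the table, tilt 0.2. Let go level there as it touches, it drops in
- thrust_ring: Thrust ring: reddish copper colour, four dark grooves. Loose ring, outer diameter 58 mm, bore 29, 7 thick, 70 g. Origin: centre of its underside, z up. In place: front edge on the tray floor against its rib, rear leaning on the separator plate; origin about x = 52.5, y = 0 in the tray's frame, 11 above the table, tilt 0.2. Let go level there as it touches, it drops in
- lid_red: Red jar lid, solid-topped disc 68 mm diameter, 13 mm high, loose, lying among the plates. Bystander. Origin: centre of its underside
- lid_green: Pale green jar lid, disc 66 mm diameter, 13 mm high, loose, lying among the plates. Bystander. Origin: centre of its underside
- clutch_drum: Small clutch drum: aluminium disc 72 mm diameter with six upright tangs round it (38 mm high) and a splined steel hub in the middle (48.5 mm high); loose, 0.7 kg. Bystander. Origin: centre of its underside

How it is judged:
By the outcome, as a careful person would: the job done as asked, in the order asked, and still so for the second after the job is handed in, with the robot touching nothing.
It also fails if it takes over 88 s, if anything falls off the work surface, if the arm or the gripper's body presses on something with over 40 N, if the wrist force passes 120 N, or if a joint passes its speed limit or range.

## Working session

There is one attempt and no reset: what is moved stays moved. The work goes in short steps, Python scripts to look and compute and a shell command to move; the robot and the scene stay as the last step left them, time stands still between calls to the robot, and variables do not carry over. Pictures are saved under pics/ and viewed, at most 14 in all, crops included, and the job is handed in when it is done.

```bash
ls; mkdir -p pics; python3 - <<'E'
from station import ctrl
import cv2,numpy as np
s=ctrl.read_state();print(s)
ims=[]
for n in("scene","side","wrist"):
    im,d=ctrl.capture(n);np.savez(f"pics/{n}0.npz",im=im,d=d,**{k:np.array(v) for k,v in ctrl.camera_params(n).items()})
    print(n,ctrl.camera_params(n));cv2.imwrite(f"pics/{n}0.png",im[:,:,::-1])
E
```

```text
pics
{'t': 0.0, 'joints': array([-1.46019320e-01,  3.42712522e-01,  1.52503268e+00,  1.62972227e-05,
        1.27538525e+00, -1.46004066e-01]), 'qvel': array([-0.0017685 ,  0.00095516,  0.00164603,  0.00030772, -0.00013855,
       -0.00035774]), 'joint_efforts': array([ 7.61924657e-04, -4.31245601e+01, -2.44219762e+01,  7.17750052e-02,
        5.59406646e-02, -1.04314388e-04]), 'position': array([5.24590005e-01, 7.74245639e-05, 2.26044790e-01]), 'ee_rot': array([[ 2.01924945e-05,  9.99998846e-01, -1.51915768e-03],
       [ 9.99999971e-01, -1.98291716e-05,  2.39175476e-04],
       [ 2.39145076e-04, -1.51916247e-03, -9.99998817e-01]]), 'contact_force': array([ 0.31275439, -0.22138261,  0.31373383]), 'torque': array([ 0.01927457, -0.02661655,  0.00768194]), 'finger_force': 0.0, 'grip_width': 0.0915964799746648}
scene {'fov_y': 47.01704605915994, 'cx': 274.7769809628881, 'cy': 203.77429826499997, 'extrinsics': array([[ 0.66968518, -0.74245946,  0.01660454, -0.39068939],
       [-0.52707086, -0.49092213, -0.69367988,  0.3142453 ],
       [ 0.52318072,  0.45579536, -0.72009202,  0.79831521
[... 151 characters left out ...]
extrinsics': array([[ 0.97284286, -0.23014085,  0.02473795, -0.57119491],
       [-0.0875847 , -0.46493415, -0.88100236,  0.08218104],
       [ 0.21425615,  0.85491018, -0.47246469,  0.77473273],
       [ 0.        ,  0.        ,  0.        ,  1.        ]])}
wrist {'fov_y': 59.78127765795057, 'cx': 271.2863562625231, 'cy': 209.07720980601005, 'extrinsics': array([[ 9.99998777e-01, -2.22445559e-04, -1.54774992e-03,
        -5.24809287e-01],
       [ 2.16788149e-04, -9.60546863e-01,  2.78118100e-01,
        -3.48069616e-02],
       [-1.54855247e-03, -2.78118095e-01, -9.60545640e-01,
         3.92054964e-01],
       [ 0.00000000e+00,  0.00000000e+00,  0.00000000e+00,
         1.00000000e+00]])}
```

View pics/scene0.png

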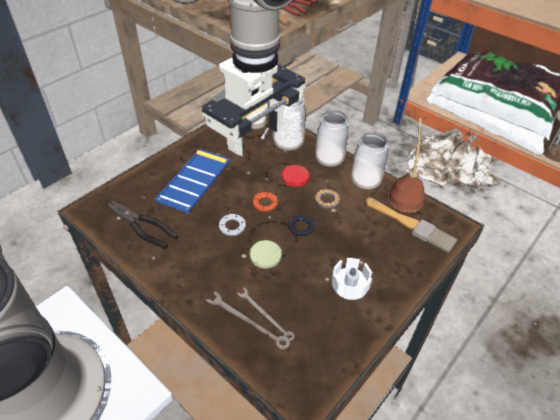

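View pics/wrist0.png

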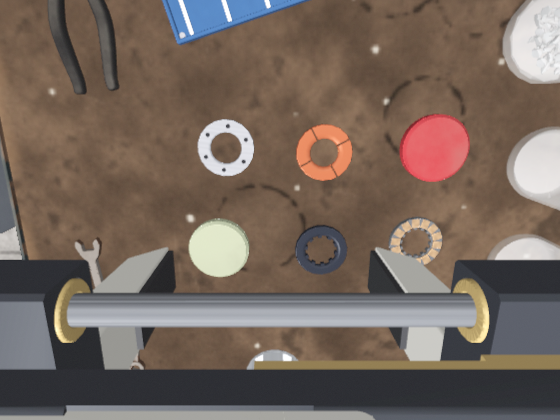

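The table shows white plate at wrist px (226,147), copper (324,152), black (321,250), friction (416,242), red lid (435,147), green lid (219,248). The tray is only partly visible, with its bar toward the far end. Next I'll measure positions.

```bash
cat > h.py <<'E'
import numpy as np,cv2
from station import ctrl
def cam(n,f=None):
    "capture or load -> im,K,E,d"
    if f: z=np.load(f);p=z;im,d=z['im'],z['d']
    else:
        p=ctrl.camera_params(n);im,d=ctrl.capture(n)
    F=210/np.tan(np.radians(float(p['fov_y']))/2)
    return im,np.array([[F,0,float(p['cx'])],[0,F,float(p['cy'])],[0,0,1]]),np.array(p['extrinsics']),d
def toz(uv,K,E,z):
    "pixels -> world on the plane z"
    uv=np.atleast_2d(uv).astype(float);r=np.c_[uv,np.ones(len(uv))]@np.linalg.inv(K).T@E[:3,:3]
    c=-E[:3,:3].T@E[:3,3];return c+r*((z-c[2])/r[:,2])[:,None]
def blobs(mask,a=300):
    mask=cv2.morphologyEx(mask.astype(np.uint8)*255,cv2.MORPH_CLOSE,np.ones((3,3)))
    return [c for c in cv2.findContours(mask,cv2.RETR_EXTERNAL,cv2.CHAIN_APPROX_NONE)[0] if cv2.contourArea(c)>a]
E
python3 - <<'E'
from h import *
for n in("wrist","scene"):
    im,K,E,d=cam(n,f"pics/{n}0.npz")
    # height map
    v,u=np.mgrid[:420,:560];P=np.stack([(u-K[0,2])/K[0,0]*d,(v-K[1,2])/K[0,0]*d,d],-1)-E[:3,3]
    W=P@E[:3,:3]
    m=(W[...,2]>.0035)&(W[...,2]<.06)&(d>0)
    print(n,'table z',np.median(W[...,2][(abs(W[...,2])<.02)&(d>0)]))
    for c in blobs(m,60):
        w=toz(c[:,0],K,E,.007)
        if np.abs(w[:,1]).max()>.6 :continue
        k=np.zeros(m.shape,np.uint8);cv2.drawContours(k,[c],-1,1,-1)
        k=(k>0)&m
        (x,y),r=cv2.minEnclosingCircle(w[:,:2].astype(np.float32))
        print(c[:,0].mean(0).round(),'xy %.4f %.4f r %.4f'%(x,y,r),'z50,95',np.percentile(W[k][:,2],[50,95]).round(4),im[k].mean(0).round())
    hs=cv2.cvtColor(im,cv2.COLOR_RGB2HSV)
    for nm,lo,hi,z in(("blue",(100,120,60),(120,255,255),.01),("yel",(20,120,140),(32,255,255),.017)):
        for c in blobs(cv2.inRange(hs,lo,hi)>0,30):
            w=toz(c[:,0],K,E,z)[:,:2];print(nm,c[:,0].mean(0),cv2.boxPoints(cv2.minAreaRect(w.astype(np.float32))).round(4).tolist())
E
```

```text
wrist table z 0.0016231341938235608
[137. 363.] xy 0.3582 -0.2278 r 0.0153 z50,95 [0.0074 0.01  ] [132. 120. 112.]
[270. 359.] xy 0.5255 -0.2331 r 0.0315 z50,95 [0.0091 0.021 ] [187. 188. 191.]
[ 91. 258.] xy 0.3249 -0.0969 r 0.0308 z50,95 [0.0084 0.0098] [156. 147. 140.]
[523. 249.] xy 0.8062 -0.0881 r 0.0397 z50,95 [0.0312 0.0559] [202. 196. 192.]
[321. 249.] xy 0.5800 -0.0817 r 0.0296 z50,95 [0.0082 0.0095] [68. 71. 83.]
[416. 240.] xy 0.6841 -0.0725 r 0.0301 z50,95 [0.0083 0.0098] [183. 163. 142.]
[220. 247.] xy 0.4663 -0.0780 r 0.0362 z50,95 [0.0147 0.016 ] [216. 222. 194.]
[536. 167.] xy 0.8107 0.0077 r 0.0451 z50,95 [0.035  0.0574] [207. 202. 200.]
[324. 152.] xy 0.5791 0.0263 r 0.0292 z50,95 [0.0083 0.0096] [225. 136.  97.]
[227. 147.] xy 0.4793 0.0316 r 0.0303 z50,95 [0.0083 0.0096] [212. 212. 217.]
[434. 148.] xy 0.6923 0.0302 r 0.0360 z50,95 [0.0147 0.016 ] [222.  99. 103.]
[532.  43.] xy 0.7833 0.1313 r 0.0427 z50,95 [0.0359 0.0576] [211. 207. 205.]
[231.  12.] xy 0.4922 0.1673 r 0.0686 z50,95 [0.007  0.0118] [104. 144. 194.]
[106.  43.] xy 0.3630 0.1277 r 0.0405 z50,95 [
[... 1716 characters left out ...]
0.6237000226974487, 0.18389999866485596], [0.5964999794960022, 0.2709999978542328]]
blue [464.02702703  38.24324324] [[1.5032999515533447, 0.0333000011742115], [1.5155999660491943, -0.002400000113993883], [1.732800006866455, 0.07249999791383743], [1.7203999757766724, 0.10819999873638153]]
blue [411.22932331  61.59398496] [[1.0319000482559204, -0.027499999850988388], [1.0464999675750732, -0.05950000137090683], [1.8095999956130981, 0.2888999879360199], [1.7949999570846558, 0.32089999318122864]]
yel [210.5       155.9137931] [[0.5751000046730042, 0.25929999351501465], [0.5981000065803528, 0.18299999833106995], [0.6086999773979187, 0.18619999289512634], [0.5856999754905701, 0.26249998807907104]]
```

```bash
python3 -m crank '1 -1 2 0.125 -1;2 -2.5 4 0.25 -1;3.1 -4.7 6 0.375 -1;3.1 -4.7 8 0.5 -1;3.1 -4.7 10 0.62 -1' 20; python3 -m crank '0 0 0 0.12 -1;0 0 0 0.24 -1;0 0 0 0.36 -1;0 0 0 0.48 -1;0 0 0 0.6 -1'; cat >> h.py <<'E'
def to(x,y,z,yaw=None):
    "shift (cm, tool axes) and turn from the present pose to a TCP target; yaw = world heading of tool x"
    s=ctrl.read_state();R=s['ee_rot'];p=s['position']
    h=np.arctan2(R[1,0],R[0,0]);t=0 if yaw is None else (h-yaw+np.pi)%(2*np.pi)-np.pi
    print('t %.2f p %s head %.4f | shift cm %s turn %.3f'%(s['t'],p.round(4),h,(R.T@(np.array([x,y,z])-p)*100).round(2),t))
E
python3 - <<'E'
from h import *
to(.4775,.031,.12,np.radians(17.3))
print(ctrl.read_state()['ee_rot'].round(4))
im,K,E,d=cam("wrist");cv2.imwrite("pics/w1.png",im[:,:,::-1]);np.savez("pics/w1.npz",im=im,d=d,K=K,E=E)
E
```

```text
t: 0.57
position: [0.4768, 0.0317, 0.126]
ee_rot: [[0.585, 0.811, -0.0], [0.811, -0.585, 0.0], [-0.0, -0.0, -1.0]]
contact_force: [1.5, 0.1, -0.1]
grip_width: 0.092
finger_force: 0.0
t: 0.98
position: [0.4778, 0.031, 0.1264]
ee_rot: [[0.941, 0.338, -0.001], [0.338, -0.941, 0.0], [-0.001, -0.0, -1.0]]
contact_force: [-0.7, -0.7, -0.3]
grip_width: 0.0918
finger_force: 0.0
t 0.98 p [0.4778 0.031  0.1264] head 0.3449 | shift cm [-0.03 -0.01  0.64] turn 0.043
[[ 9.411e-01  3.381e-01 -6.000e-04]
 [ 3.381e-01 -9.411e-01  0.000e+00]
 [-6.000e-04 -3.000e-04 -1.000e+00]]
```

View pics/w1.png

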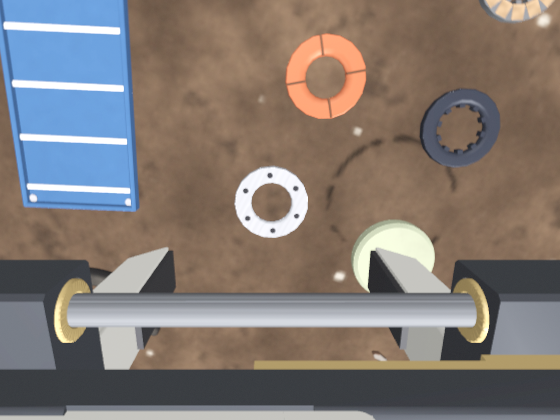

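The backing plate is centred at px (271,202), clear of the fingers. The tray's lower end and four ribs are visible at left.

```bash
cat >> h.py <<'E'
def ring(im,K,E,guess,z=.007):
    "outer circle of the ring nearest guess(world xy): fit from depth-free colour difference to table"
    lab=cv2.cvtColor(im,cv2.COLOR_RGB2HSV).astype(int)
    out=[]
    h,s,v=lab[...,0],lab[...,1],lab[...,2]
    ms={'white':(s<60)&(v>140),'copper':(h<12)&(s>110)&(v>150),'black':(v<75)&(s<120)&(h>95),'friction':(h>9)&(h<22)&(v>140)&(s>60)}
    for n,m in ms.items():
        for c in blobs(m,500):
            w=toz(c[:,0],K,E,z)[:,:2];A=np.c_[2*w,np.ones(len(w))];a=np.linalg.lstsq(A,(w**2).sum(1),rcond=None)[0]
            r=np.sqrt(a[2]+a[0]**2+a[1]**2);res=np.std(np.hypot(*(w-a[:2]).T)-r)
            if .024<r<.033 and res<.002:
                out.append((n,a[:2].round(4),r.round(4),res.round(4)))
    return out
def tray_lines(im,K,E):
    "ribs (aluminium cross bars) -> world centre/ends at z=7 mm"
    hs=cv2.cvtColor(im,cv2.COLOR_RGB2HSV)
    blue=cv2.inRange(hs,(100,120,60),(120,255,255));o=[]
    for c in blobs(blue>0,2000):
        k=cv2.fillPoly(np.zeros(blue.shape,np.uint8),[cv2.convexHull(c)],255)
        for b in blobs((k>0)&(hs[...,1]<70)&(hs[...,2]>150),120):
            r=cv2.minAreaRect(toz(b[:,0],K,E,.007)[:,:2].astype(np.float32))
            (x,y),(a,bb),t=r;q=cv2.boxPoints(r);e=sorted([(np.hypot(*(q[i]-q[i-1])),i) for i in range(4)])[-1][1]
            dv=q[e]-q[e-1];o.append((round(x,4),round(y,4),round(a,4),round(bb,4),round(np.degrees(np.arctan2(dv[1],dv[0]))%180,2)))
    return o
E
python3 - <<'E'
from h import *
z=np.load("pics/w1.npz")
for r in ring(z['im'],z['K'],z['E'],0):print(r)
for r in tray_lines(z['im'],z['K'],z['E']):print(r)
im,K,E,d=cam("scene","pics/scene0.npz")
for r in tray_lines(im,K,E):print('scene',r)
to(.4775,.031,.0015,.3025)
E
```

```text
('white', array([0.4778, 0.0316]), np.float64(0.0291), np.float64(0.0003))
('copper', array([0.5789, 0.0263]), np.float64(0.0287), np.float64(0.0002))
(0.4378, 0.1774, 0.0054, 0.0796, np.float32(107.08))
(0.4742, 0.1888, 0.0053, 0.0803, np.float32(107.17))
(0.5105, 0.1997, 0.0055, 0.0803, np.float32(107.02))
(0.5469, 0.2112, 0.0053, 0.0804, np.float32(107.08))
t 1.03 p [0.4779 0.031  0.1265] head 0.3376 | shift cm [-3.00e-02 -1.00e-02  1.25e+01] turn 0.035
```

```bash
python3 -m crank '0 -0.05 3.5 0.04 -1;0 -0.05 7 0.04 -1;0 -0.05 10 0.04 -1;0 -0.05 11.5 0.04 -1;0 -0.05 12.3 0.04 -1' 20; python3 -m crank '0 0 0 0 -1;0 0 0 0 1;0 0 0 0 1;0 0 0 0 1;0 0 0 0 1' 20;python3 -m crank '0 0 0 0 1;0 0 0 0 1;0 0 0 0 1;0 0 0 0 1;0 0 0 0 1' 20
```

```text
t: 1.45
position: [0.4762, 0.0316, 0.0014]
ee_rot: [[0.951, 0.308, -0.004], [0.308, -0.951, 0.0], [-0.004, -0.002, -1.0]]
contact_force: [-0.1, -0.2, -0.6]
grip_width: 0.0916
finger_force: 0.0
t: 1.87
position: [0.4786, 0.0315, 0.0048]
ee_rot: [[0.952, 0.306, 0.002], [0.306, -0.952, -0.0], [0.002, 0.001, -1.0]]
contact_force: [0.0, -0.8, 0.4]
grip_width: 0.0695
finger_force: 0.0
t: 2.28
position: [0.4782, 0.0314, 0.0042]
ee_rot: [[0.952, 0.306, 0.001], [0.306, -0.952, -0.0], [0.001, 0.0, -1.0]]
contact_force: [-1.0, -0.3, 5.0]
grip_width: 0.0548
finger_force: 20.0
```

```bash
cat > look.py <<'E'
import sys;from h import *
n,name=sys.argv[1:3];im,K,E,d=cam(n);np.savez(f"pics/{name}.npz",im=im,d=d,K=K,E=E)
if len(sys.argv)>3:
    a,b,c,e,f=map(int,sys.argv[3:8]);im=cv2.resize(im[b:e,a:c],None,fx=f,fy=f,interpolation=cv2.INTER_CUBIC)
cv2.imwrite(f"pics/{name}.png",im[:,:,::-1]);s=ctrl.read_state();print(s['t'],s['grip_width'],s['finger_force'],s['position'])
E
python3 - <<'E'
from h import *
p=ctrl.camera_params("side");F=210/np.tan(np.radians(p['fov_y'])/2)
q=p['extrinsics']@np.array([.478,.031,.005,1]);print(F*q[0]/q[2]+p['cx'],F*q[1]/q[2]+p['cy'],q[2])
E
python3 look.py side s1 120 100 400 300 2
```

```text
234.04190276307034 219.7798260658331 0.9012870621680927
2.3333 0.055087060914768754 20.00089283566922 [0.47819136 0.03144714 0.00415932]
```

View pics/s1.png

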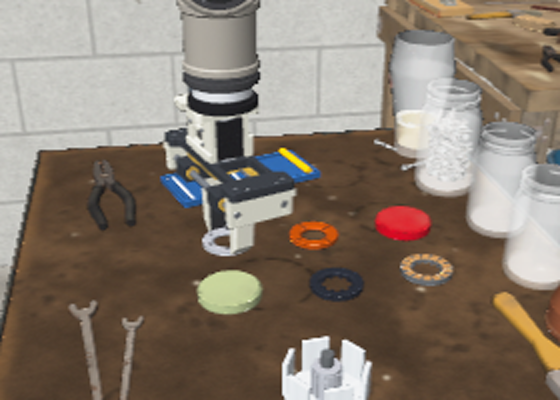

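```bash
python3 -m crank '0 0 0 0 -0.5;0 0 0.1 0 -0.5;0 0 0.28 0 -0.5;0 0 0.28 0 -0.5;0 0 0.28 0 -0.5' 20; python3 -m crank '0 0 0 0 1;0 0 0 0 1;0 0 0 0 1;0 0 0 0 1;0 0 0 0 1' 20; python3 look.py wrist w2 100 120 450 300 2
```

```text
t: 2.75
position: [0.4776, 0.0315, 0.0006]
ee_rot: [[0.952, 0.306, -0.001], [0.306, -0.952, 0.0], [-0.001, -0.0, -1.0]]
contact_force: [0.9, -0.8, -0.4]
grip_width: 0.0686
finger_force: 0.0
t: 3.17
position: [0.4778, 0.0315, 0.0009]
ee_rot: [[0.952, 0.306, -0.0], [0.306, -0.952, -0.0], [-0.0, -0.0, -1.0]]
contact_force: [1.2, 0.1, -1.1]
grip_width: 0.0556
finger_force: 20.0
3.2167 0.05623575345337704 19.999825665727258 [0.47778981 0.03147417 0.00089183]
```

View pics/w2.png

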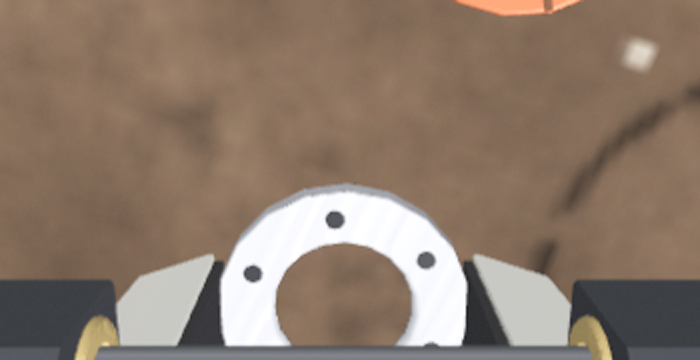

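```bash
python3 -m crank '0 0 -2.5 0 1;0 0 -5.5 0 1;2 -2 -8 0 1;5 -4.9 -9 0.012 1;8 -7.9 -9 0.012 1' 20; python3 -m crank '2.5 -2.5 0 0 1;5 -5 0 0 1;7 -6.9 0 0 1;7.1 -7.05 0 0 1;7.1 -7.05 0 0 1' 20; python3 look.py wrist w3; python3 - <<'E'
from h import *
z=np.load("pics/w3.npz");K,E=z['K'],z['E']
for r in tray_lines(z['im'],K,E):print(r)
to(.5760,.2201,.03,.2988)
print(ctrl.read_state()['finger_force'])
hs=cv2.cvtColor(z['im'],cv2.COLOR_RGB2HSV)
for c in blobs(cv2.inRange(hs,(20,120,140),(32,255,255))>0,100):
    w=toz(c[:,0],K,E,.015)[:,:2];print(c[:,0].mean(0),cv2.minAreaRect(w.astype(np.float32)))
E
```

```text
t: 3.63
position: [0.5312, 0.1301, 0.0943]
ee_rot: [[0.957, 0.291, 0.006], [0.291, -0.957, 0.0], [0.006, 0.001, -1.0]]
contact_force: [2.2, -1.3, -1.6]
grip_width: 0.0556
finger_force: 20.0
t: 4.05
position: [0.5758, 0.2189, 0.0902]
ee_rot: [[0.955, 0.297, -0.001], [0.297, -0.955, -0.0], [-0.001, 0.0, -1.0]]
contact_force: [-0.1, -0.8, -1.1]
grip_width: 0.0558
finger_force: 20.0
4.1 0.055683880709529725 19.999783029779792 [0.57533362 0.21761594 0.09023815]
(0.4738, 0.1877, 0.0045, 0.0809, np.float32(107.25))
(0.5641, 0.215, 0.0311, 0.0838, np.float32(106.22))
t 4.10 p [0.5753 0.2176 0.0902] head 0.2999 | shift cm [ 0.15 -0.22  6.02] turn 0.001
19.999783029779792
[271.         183.34016393] ((0.5996331572532654, 0.22669658064842224), (0.002005332615226507, 0.07864580303430557), 17.245758056640625)
```

View pics/w3.png

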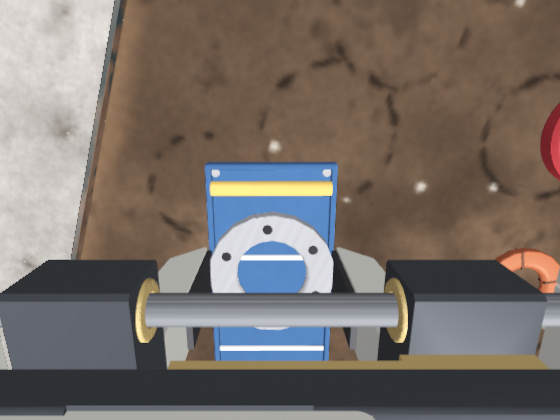

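```bash
python3 -m crank '0 0 0 0 1;0 0 0 0 1;0 0 0 0 1;0 0 0 0 1;0 0 0 0 1' 20; python3 look.py wrist w4; python3 - <<'E'
from h import *
z=np.load("pics/w4.npz");K,E,im=z['K'],z['E'],z['im']
s=ctrl.read_state();p=s['position'];R=s['ee_rot']
loc=lambda uv,h:((toz(uv,K,E,h)-p)@R*1000).round(1)[:,:2].tolist()
to(.5760,.2201,.03,.2988)
hs=cv2.cvtColor(im,cv2.COLOR_RGB2HSV)
for v in range(156,262,1):print(v,im[v,271],hs[v,271],end=' | ' if v%4 else '\n')
print()
print('rows 190',[ (u,tuple(im[190,u].tolist())) for u in list(range(202,216))+list(range(326,342))])
for nm,v,h in(('rimend',163,.010),):print(nm,loc([[271,v]],h))
# ring outer fit at its top height
m=blobs((hs[...,1]<40)&(hs[...,2]>120)&(np.arange(420)[:,None]<262)&(np.arange(420)[:,None]>200)&(abs(np.arange(560)-271)[None]<64),300)
for c in m:
    w=np.array(loc(c[:,0],p[2]-0.001+.007));k=(c[:,0,1]<255);w=w[k]
    A=np.c_[2*w,np.ones(len(w))];a=np.linalg.lstsq(A,(w**2).sum(1),rcond=None)[0];print('ring',a[:2],np.sqrt(a[2]+a[0]**2+a[1]**2),w.min(0),w.max(0))
for r in tray_lines(im,K,E):print(r, ((np.array([r[0],r[1],.007])-p)@R*1000).round(1))
E
```

```text
t: 4.52
position: [0.5761, 0.2171, 0.0912]
ee_rot: [[0.956, 0.294, 0.0], [0.294, -0.956, 0.0], [0.0, 0.0, -1.0]]
contact_force: [-0.2, 0.1, -0.7]
grip_width: 0.0556
finger_force: 20.0
4.5667 0.056048448743145955 19.999902471899986 [0.57607792 0.21723866 0.09110188]
t 4.57 p [0.5761 0.2172 0.0911] head 0.2982 | shift cm [ 0.08 -0.28  6.11] turn -0.001
156 [122  99  79] [ 14  90 122]
157 [124  99  80] [ 13  90 124] | 158 [124 100  80] [ 14  90 124] | 159 [125 101  81] [ 14  90 125] | 160 [126 102  82] [ 14  89 126]
161 [105  92  98] [166  32 105] | 162 [ 50  77 116] [108 145 116] | 163 [ 60  93 140] [108 146 140] | 164 [ 75 117 171] [107 143 171]
165 [ 84 130 187] [107 140 187] | 166 [ 88 135 193] [107 139 193] | 167 [ 88 135 193] [107 139 193] | 168 [ 88 134 193] [107 139 193]
169 [ 90 138 197] [107 139 197] | 170 [ 95 144 203] [106 136 203] | 171 [ 93 142 202] [106 138 202] | 172 [ 92 141 201] [106 138 201]
173 [ 93 142 202] [106 138 202] | 174 [ 93 142 201] [106 137 201] | 175 [ 94 142 201] [107 136 201] | 176 [ 92 141 200] [106 138 200]
177 [ 93 142 201] [106 137 201] | 178 [ 92 14
[... 3048 characters left out ...]
2, (255, 244, 147)), (213, (255, 245, 147)), (214, (255, 245, 148)), (215, (255, 245, 148)), (326, (255, 247, 150)), (327, (255, 248, 150)), (328, (255, 243, 149)), (329, (229, 209, 159)), (330, (93, 140, 199)), (331, (93, 141, 199)), (332, (92, 141, 200)), (333, (99, 137, 192)), (334, (111, 89, 73)), (335, (110, 89, 72)), (336, (110, 88, 71)), (337, (111, 89, 71)), (338, (111, 89, 71)), (339, (111, 89, 72)), (340, (111, 89, 72)), (341, (112, 91, 74))]
rimend [[37.6, -0.3]]
ring [ 1.73963434 -0.06149077] 27.70871460596711 [ 10.  -26.9] [29.9 26.5]
(0.474, 0.1875, 0.0045, 0.0804, np.float32(107.06)) [-106.3   -1.6   84.1]
(0.5645, 0.2142, 0.0297, 0.0833, np.float32(107.8)) [-12.   -0.5  84.1]
```

```bash
python3 - <<'E'
from h import *
z=np.load("pics/w4.npz");K,E,im=z['K'],z['E'],z['im']
s=ctrl.read_state();p=s['position'];R=s['ee_rot']
loc=lambda v,h:((toz([[271,v]],K,E,h)-p)@R*1000).round(2)[0,0]
print('rim top outer',loc(163.8,.01),'bar',loc(180,.014),loc(195,.014),'rib-31',loc(253.7,.007),loc(259,.007))
for dz in(.005,.006,.007):print('ring front top',loc(215.7,p[2]+dz),'bore front top',loc(240.8,p[2]+dz))
z=np.load("pics/w1.npz");
E
```

```text
rim top outer 37.1 bar 27.02 16.85 rib-31 -28.36 -32.49
ring front top 27.86 bore front top 16.01
ring front top 28.17 bore front top 16.4
ring front top 28.48 bore front top 16.78
```

```bash
python3 -m crank '0 -0.19 2 0 1;0 -0.19 4 0 1;0 -0.19 5.5 0 1;0 -0.19 6.2 0 1;0 -0.19 6.5 0 1' 20; python3 -m crank '0 0 0.3 0 1;0 0 0.5 0 1;0 0 0.6 0 1;0 0 0.7 0 1;0 0 0.7 0 1' 20
```

```text
t: 4.98
position: [0.5748, 0.2192, 0.0247]
ee_rot: [[0.956, 0.294, -0.002], [0.294, -0.956, -0.001], [-0.002, -0.0, -1.0]]
contact_force: [0.0, 0.1, -0.8]
grip_width: 0.0561
finger_force: 20.0
t: 5.4
position: [0.5758, 0.2196, 0.0193]
ee_rot: [[0.956, 0.294, 0.001], [0.294, -0.956, 0.0], [0.001, 0.0, -1.0]]
contact_force: [-0.6, 0.2, -0.8]
grip_width: 0.0558
finger_force: 20.0
```

```bash
python3 -m crank '0 0 0.05 0 1;0 0 0.1 0 1;0 0 0.1 0 1;0 0 0.1 0 1;0 0 0.1 0 1' 20; python3 -m crank '0 0 0 0 -0.5;0 0 0 0 -0.5;0 0 0 0 -0.5;0 0 0 0 -0.5;0 0 0 0 -0.5' 20;  python3 -m crank '0 0 -0.5 0 -1;0 0 -2 0 -1;0 0 -5 0 -1;0 0 -8 0 -1;0 0 -10 0 -1' 20; python3 look.py wrist w5 120 120 420 345 2; python3 -c "
from h import *
to(.5790,.0265,.10)
to(.683,-.073,.10,.2988)"
```

```text
t: 5.82
position: [0.5755, 0.2195, 0.018]
ee_rot: [[0.956, 0.294, 0.0], [0.294, -0.956, 0.0], [0.0, 0.0, -1.0]]
contact_force: [0.1, 0.0, -1.4]
grip_width: 0.0558
finger_force: 20.0
t: 6.23
position: [0.5756, 0.2195, 0.018]
ee_rot: [[0.956, 0.294, 0.0], [0.294, -0.956, 0.0], [0.0, 0.0, -1.0]]
contact_force: [0.0, 0.6, -0.4]
grip_width: 0.0684
finger_force: 0.0
t: 6.65
position: [0.5764, 0.2198, 0.1211]
ee_rot: [[0.956, 0.294, 0.003], [0.294, -0.956, 0.001], [0.003, 0.0, -1.0]]
contact_force: [1.0, 0.3, 0.6]
grip_width: 0.0912
finger_force: 0.0
6.7 0.0915813676761248 0.0 [0.57827066 0.22026927 0.12493498]
t 6.70 p [0.5783 0.2203 0.1249] head 0.2989 | shift cm [-5.66 18.54  2.45] turn 0.000
t 6.70 p [0.5783 0.2203 0.1249] head 0.2989 | shift cm [ 1.35 31.11  2.52] turn 0.000
```

View pics/w5.png

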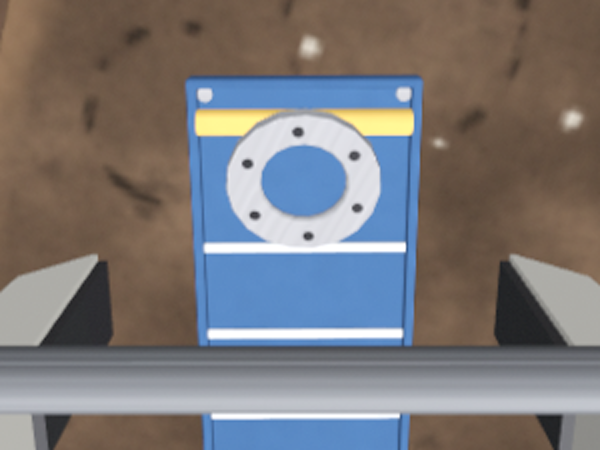

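Backing plate is seated: its centre is at crop px (304,180), front edge at the first rib and rear on the bar. Next is the friction plate.

```bash
python3 -m crank '0 4 0 0 -1;0 8 0 0 -1;0.5 12 0 0 -1;1 16 0 0 -1;1.3 20 0 0 -1' 20; python3 -m crank '0.4 4 0 0 -1;0.4 8 0 0 -1;0.4 10.5 0 0 -1;0.4 11.1 0 0 -1;0.4 11.1 0 0 -1' 20;  python3 -m crank '0 0 2 0 -1;0 0 2 0 -1;0 0 2 0 -1;0 0 2 0 -1;0 0 2 0 -1' 20; python3 look.py wrist w6; python3 - <<'E'
from h import *
z=np.load("pics/w6.npz");K,E=z['K'],z['E']
for r in ring(z['im'],K,E,0):
    print(r); to(*r[1],.001,.2988)
# depth-based outline
im,d=z['im'],z['d'];v,u=np.mgrid[:420,:560];P=np.stack([(u-K[0,2])/K[0,0]*d,(v-K[1,2])/K[0,0]*d,d],-1)-E[:3,3];W=P@E[:3,:3]
for c in blobs((W[...,2]>.005)&(W[...,2]<.05)&(d>0),500):
    w=toz(c[:,0],K,E,.007)[:,:2];print(c[:,0].mean(0),cv2.minEnclosingCircle(w.astype(np.float32)))
E
```

```text
t: 7.12
position: [0.6474, 0.0306, 0.1183]
ee_rot: [[0.956, 0.295, 0.001], [0.295, -0.956, -0.0], [0.001, 0.0, -1.0]]
contact_force: [0.9, -0.6, 1.2]
grip_width: 0.0918
finger_force: 0.0
t: 7.53
position: [0.6834, -0.075, 0.1176]
ee_rot: [[0.957, 0.291, -0.0], [0.291, -0.957, -0.0], [-0.0, 0.0, -1.0]]
contact_force: [-0.5, 0.4, 0.7]
grip_width: 0.0922
finger_force: 0.0
t: 7.95
position: [0.6837, -0.0717, 0.099]
ee_rot: [[0.955, 0.296, 0.001], [0.296, -0.955, -0.0], [0.001, 0.001, -1.0]]
contact_force: [-0.9, 0.0, 0.2]
grip_width: 0.0921
finger_force: 0.0
8.0 0.09192410389606527 0.0 [ 0.68372339 -0.07192073  0.09906695]
[246.33185841 345.93362832] ((0.5791789293289185, -0.08210864663124084), 0.02901770919561386)
[272.96875 211.4375 ] ((0.6841989755630493, -0.07245456427335739), 0.02919001691043377)
[483.95662651 194.03614458] ((0.7343763113021851, -0.21135421097278595), 0.07019025087356567)
[130.816609   158.82698962] ((0.6907727718353271, 0.03211580216884613), 0.035704102367162704)
[516.13636364 111.14354067] ((0.8018233180046082, -0.2150273621082306), 0.04638781026005745)
[326.69795918  70.28979592] ((0.7927420735359192, -0.08793596923351288), 0.03511175885796547)
[416.29537367  35.93238434] ((0.8160505294799805, -0.12111055850982666), 0.034182704985141754)
[211.51965066  34.47161572] ((0.7915610074996948, 0.004846964962780476), 0.0330548994243145)
[22.54       13.09333333] ((0.7605259418487549, 0.11104687303304672), 0.021060744300484657)
```

View pics/w6.png

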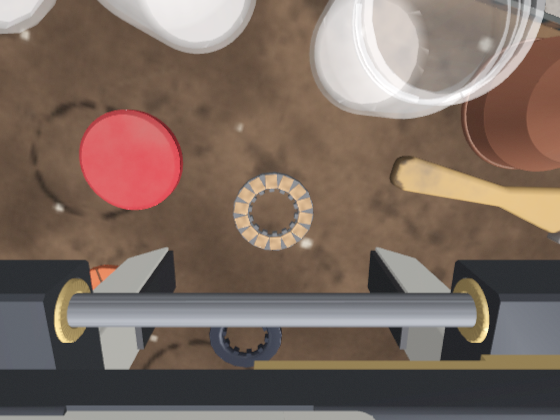

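Friction plate at px (273,211), centred between the open fingers, with the jars and brush handle clear.

```bash
python3 -m crank '0.03 0.07 3 0 -1;0.03 0.07 6 0 -1;0.03 0.07 8 0 -1;0.03 0.07 9 0 -1;0.03 0.07 9.5 0 -1' 20; python3 -m crank '0 0 0.15 0 -0.5;0 0 0.3 0 -0.5;0 0 0.3 0 -0.5;0 0 0.3 0 1;0 0 0.3 0 1' 20;  python3 -m crank '0 0 0 0 1;0 0 0 0 1;0 0 0 0 1;0 0 0 0 1;0 0 0 0 1' 20
```

```text
t: 8.42
position: [0.6832, -0.0729, 0.0016]
ee_rot: [[0.956, 0.295, -0.002], [0.295, -0.956, 0.0], [-0.002, -0.001, -1.0]]
contact_force: [-0.5, -0.5, 0.5]
grip_width: 0.0915
finger_force: 0.0
t: 8.83
position: [0.6844, -0.0734, 0.0011]
ee_rot: [[0.956, 0.294, 0.002], [0.294, -0.956, -0.0], [0.002, 0.001, -1.0]]
contact_force: [0.2, 0.1, 0.2]
grip_width: 0.0631
finger_force: 0.0
t: 9.25
position: [0.6842, -0.0734, 0.0007]
ee_rot: [[0.956, 0.294, 0.001], [0.294, -0.956, -0.0], [0.001, 0.001, -1.0]]
contact_force: [-0.8, 0.9, 4.9]
grip_width: 0.0545
finger_force: 20.0
```

```bash
python3 -m crank '0 0 -2 0 1;0 0 -5 0 1;-0.5 -3 -8 0 1;-1 -7 -8 0 1;-2 -11 -8 0 1' 20; python3 -m crank '-0.8 -4 0 0 1;-1.6 -8 0 0 1;-2.4 -12 0 0 1;-3.2 -16 0 0 1;-3.57 -19.5 0 0 1' 20;  python3 -m crank '0 -0.69 0 0 1;0 -0.69 0 0 1;0 -0.69 0 0 1;0 -0.69 0 0 1;0 -0.69 0 0 1' 20; python3 look.py wrist w7 120 120 420 345 2;python3 -c "
from h import *
to(.5393,.2083,.018,.2988)
z=np.load('pics/w7.npz')
print(tray_lines(z['im'],z['K'],z['E']))"
```

```text
t: 9.67
position: [0.6335, 0.0262, 0.0819]
ee_rot: [[0.956, 0.292, 0.005], [0.292, -0.956, -0.0], [0.005, 0.002, -1.0]]
contact_force: [0.8, 0.5, -1.7]
grip_width: 0.0549
finger_force: 20.0
t: 10.08
position: [0.5385, 0.2036, 0.0796]
ee_rot: [[0.956, 0.295, -0.001], [0.295, -0.956, -0.0], [-0.001, -0.0, -1.0]]
contact_force: [0.6, -0.2, -1.6]
grip_width: 0.0546
finger_force: 20.0
t: 10.5
position: [0.5395, 0.2069, 0.0797]
ee_rot: [[0.956, 0.292, 0.0], [0.292, -0.956, -0.0], [0.0, 0.0, -1.0]]
contact_force: [0.6, -0.4, -1.2]
grip_width: 0.0547
finger_force: 20.0
10.55 0.05473878009518454 19.999809410128364 [0.53946392 0.20692577 0.07975072]
t 10.55 p [0.5395 0.2069 0.0798] head 0.2967 | shift cm [ 0.02 -0.14  6.18] turn -0.002
[(0.4375, 0.1762, 0.0044, 0.081, np.float32(106.99)), (0.5205, 0.2232, 0.0193, 0.0149, np.float32(57.88)), (0.5354, 0.1951, 0.0195, 0.0608, np.float32(97.08)), (0.5762, 0.2193, 0.0659, 0.081, np.float32(106.99))]
```

View pics/w7.png

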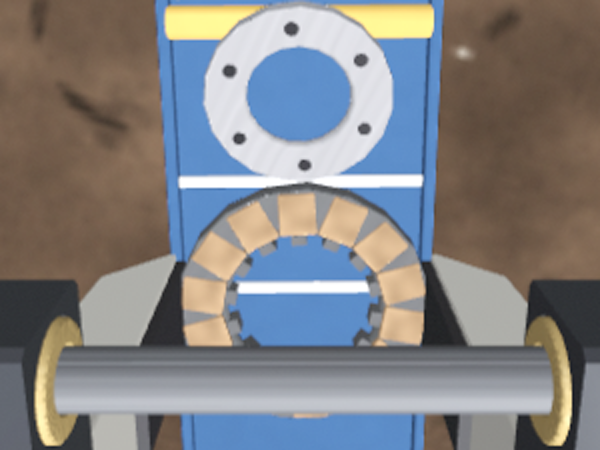

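Friction plate is held level at crop px (303,300) and centred on the tray. Now I'll lower it.

```bash
python3 -m crank '0.02 -0.14 2 0 1;0.02 -0.14 4 0 1;0.02 -0.14 5 0 1;0.02 -0.14 5.5 0 1;0.02 -0.14 5.8 0 1' 20; python3 -m crank '0 0 0.2 0 1;0 0 0.3 0 1;0 0 0.4 0 1;0 0 0.4 0 1;0 0 0.4 0 1' 20
```

```text
t: 10.97
position: [0.5386, 0.2091, 0.0213]
ee_rot: [[0.956, 0.293, -0.001], [0.293, -0.956, -0.0], [-0.001, 0.0, -1.0]]
contact_force: [0.1, 0.2, -0.7]
grip_width: 0.0546
finger_force: 20.0
t: 11.38
position: [0.5387, 0.2099, 0.0184]
ee_rot: [[0.956, 0.295, 0.001], [0.295, -0.956, 0.0], [0.001, 0.0, -1.0]]
contact_force: [0.5, -0.1, -0.1]
grip_width: 0.0553
finger_force: 20.0
```

```bash
python3 -m crank '0 0.15 0 0 1;0 0.15 0.1 0 1;0 0.15 0.1 0 1;0 0.15 0.1 0 1;0 0.15 0.1 0 1' 20; python3 -m crank '0 0 0 0 -0.5;0 0 0 0 -0.5;0 0 0 0 -0.5;0 0 0 0 -0.5;0 0 0 0 -0.5' 20;  python3 -m crank '0 0 -0.5 0 -1;0 0 -2 0 -1;0 0 -5 0 -1;0 0 -8 0 -1;0 0 -10 0 -1' 20; python3 look.py wrist w8 120 120 420 345 2; python3 -c "
from h import *
to(.5792,-.0821,.10,.2988)"
```

```text
t: 11.8
position: [0.539, 0.2084, 0.0169]
ee_rot: [[0.956, 0.294, 0.0], [0.294, -0.956, -0.0], [0.0, 0.0, -1.0]]
contact_force: [-0.2, 0.4, -1.0]
grip_width: 0.0548
finger_force: 20.0
t: 12.22
position: [0.539, 0.2084, 0.017]
ee_rot: [[0.956, 0.294, 0.0], [0.294, -0.956, 0.0], [0.0, 0.0, -1.0]]
contact_force: [-0.3, -0.1, 0.1]
grip_width: 0.0688
finger_force: 0.0
t: 12.63
position: [0.5398, 0.2086, 0.12]
ee_rot: [[0.956, 0.294, 0.003], [0.294, -0.956, 0.001], [0.003, 0.0, -1.0]]
contact_force: [0.8, 1.0, -0.2]
grip_width: 0.091
finger_force: 0.0
12.6833 0.09177998321236595 0.0 [0.54168157 0.20909967 0.12354724]
t 12.68 p [0.5417 0.2091 0.1235] head 0.2989 | shift cm [-5.01 28.93  2.33] turn 0.000
```

View pics/w8.png

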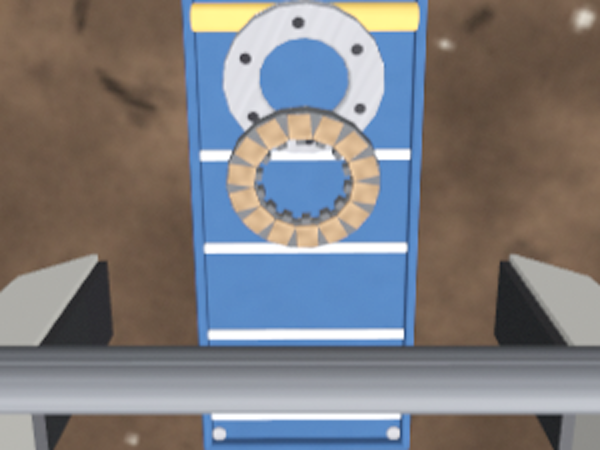

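Friction plate is seated at crop px (304,178), front at rib 2 and rear on the backing plate. Next the black separator.

```bash
python3 -m crank '-0.7 4 0 0 -1;-1.4 8 0 0 -1;-2.1 12 0 0 -1;-2.7 16 0 0 -1;-3.3 20 0 0 -1' 20; python3 -m crank '-0.7 4 0 0 -1;-1.4 8 0 0 -1;-1.4 8.95 1 0 -1;-1.4 8.95 2 0 -1;-1.4 8.95 2 0 -1' 20;  python3 -m crank '0 0 0 0 -1;0 0 0 0 -1;0 0 0 0 -1;0 0 0 0 -1;0 0 0 0 -1' 20; cat > find.py <<'E'
import sys;from h import *
im,K,E,d=cam("wrist");np.savez(f"pics/{sys.argv[1]}.npz",im=im,d=d,K=K,E=E)
v,u=np.mgrid[:420,:560];P=np.stack([(u-K[0,2])/K[0,0]*d,(v-K[1,2])/K[0,0]*d,d],-1)-E[:3,3];W=P@E[:3,:3]
for c in blobs((W[...,2]>.005)&(W[...,2]<.05)&(d>0),500):
    w=toz(c[:,0],K,E,.007)[:,:2];(x,y),r=cv2.minEnclosingCircle(w.astype(np.float32))
    if .027<r<.04: print(c[:,0].mean(0).round(),x,y,r,im[int(c[:,0,1].mean()-25),int(c[:,0,0].mean())]);to(x,y,.001,.2988)
E
python3 find.py w9
```

```text
t: 13.1
position: [0.5662, 0.0058, 0.1173]
ee_rot: [[0.956, 0.295, 0.0], [0.295, -0.956, -0.0], [0.0, 0.0, -1.0]]
contact_force: [0.2, -0.2, -0.4]
grip_width: 0.0915
finger_force: 0.0
t: 13.52
position: [0.5777, -0.0819, 0.0946]
ee_rot: [[0.956, 0.293, -0.004], [0.293, -0.956, 0.002], [-0.003, -0.003, -1.0]]
contact_force: [-2.3, 0.1, -1.0]
grip_width: 0.0917
finger_force: 0.0
t: 13.93
position: [0.5795, -0.0813, 0.0974]
ee_rot: [[0.955, 0.296, 0.001], [0.296, -0.955, -0.0], [0.001, 0.0, -1.0]]
contact_force: [-0.7, -0.1, -0.2]
grip_width: 0.0914
finger_force: 0.0
[227. 347.] 0.46338245272636414 -0.08013112843036652 0.03470451757311821 [220 224 230]
t 13.98 p [ 0.5795 -0.0816  0.0973] head 0.2998 | shift cm [-11.05  -3.57   9.62] turn 0.001
[272. 212.] 0.5798640847206116 -0.08200933784246445 0.029181625694036484 [ 91  97 113]
t 13.98 p [ 0.5795 -0.0816  0.0973] head 0.2998 | shift cm [0.02 0.05 9.63] turn 0.001
[122. 169.] 0.5789474248886108 0.026169316843152046 0.02954002656042576 [255 175 130]
t 13.98 p [ 0.5795 -0.0816  0.0973] head 0.2998 | shift cm [  3.13 -10.31   9.63] turn 0.001
[151.  19.] 0.6865266561508179 0.03074510395526886 0.03485412895679474 [202 202 198]
t 13.98 p [ 0.5795 -0.0816  0.0973] head 0.2998 | shift cm [13.54 -7.57  9.64] turn 0.001
```

```bash
python3 -m crank '0.02 0.05 3 0 -1;0.02 0.05 6 0 -1;0.02 0.05 8 0 -1;0.02 0.05 9 0 -1;0.02 0.05 9.3 0 -1' 20; python3 -m crank '0 0 0.15 0 -0.5;0 0 0.3 0 -0.5;0 0 0.3 0 -0.5;0 0 0.3 0 1;0 0 0.3 0 1' 20;  python3 -m crank '0 0 0 0 1;0 0 0 0 1;0 0 0 0 1;0 0 0 0 1;0 0 0 0 1' 20
```

```text
t: 14.4
position: [0.5786, -0.0821, 0.0022]
ee_rot: [[0.956, 0.295, -0.003], [0.295, -0.956, 0.001], [-0.003, -0.002, -1.0]]
contact_force: [-0.5, 0.1, 0.6]
grip_width: 0.092
finger_force: 0.0
t: 14.82
position: [0.5802, -0.0827, 0.0019]
ee_rot: [[0.956, 0.294, 0.002], [0.294, -0.956, -0.0], [0.002, 0.001, -1.0]]
contact_force: [-0.3, -0.6, -0.8]
grip_width: 0.063
finger_force: 0.0
t: 15.23
position: [0.58, -0.0827, 0.0016]
ee_rot: [[0.956, 0.294, 0.001], [0.294, -0.956, -0.0], [0.001, 0.001, -1.0]]
contact_force: [-0.9, 0.0, 4.6]
grip_width: 0.0554
finger_force: 20.0
```

```bash
python3 -m crank '0 0 -2 0 1;0 0 -5 0 1;0.1 -3 -8 0 1;0.2 -7 -8 0 1;0.3 -11 -8 0 1' 20; python3 -m crank '0.1 -4 0 0 1;0.2 -8 0 0 1;0.4 -12 0 0 1;0.54 -15.5 0 0 1;0.54 -17.5 0 0 1' 20;  python3 -m crank '0 -0.53 0 0 1;0 -0.53 0 0 1;0 -0.53 0 0 1;0 -0.53 0 0 1;0 -0.53 0 0 1' 20; python3 look.py wrist w10 120 120 420 345 2;python3 -c "
from h import *
to(.5027,.1972,.0188,.2988)"
```

```text
t: 15.65
position: [0.551, 0.0237, 0.0828]
ee_rot: [[0.956, 0.292, 0.004], [0.292, -0.956, -0.0], [0.004, 0.002, -1.0]]
contact_force: [0.2, 0.5, -1.5]
grip_width: 0.0558
finger_force: 20.0
t: 16.07
position: [0.5022, 0.1955, 0.0808]
ee_rot: [[0.955, 0.297, -0.001], [0.297, -0.955, 0.001], [-0.0, -0.001, -1.0]]
contact_force: [-0.7, -0.6, -1.5]
grip_width: 0.0559
finger_force: 20.0
t: 16.48
position: [0.5027, 0.196, 0.0809]
ee_rot: [[0.956, 0.292, 0.0], [0.292, -0.956, -0.0], [-0.0, 0.0, -1.0]]
contact_force: [0.4, -0.4, -0.3]
grip_width: 0.0557
finger_force: 20.0
16.5333 0.05561829595486887 19.99992944765836 [0.50267879 0.1960601  0.08086372]
t 16.53 p [0.5027 0.1961 0.0809] head 0.2968 | shift cm [ 0.04 -0.11  6.21] turn -0.002
```

View pics/w10.png

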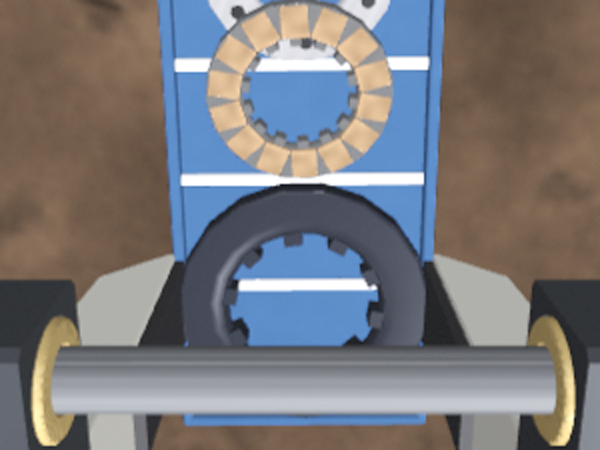

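Separator is held level at crop px (303,300), centred between the tray sides. Lowering.

```bash
python3 -m crank '0 0 2 0 1;0 0 4 0 1;0 0 5 0 1;0 0 5.5 0 1;0 0 5.8 0 1' 20; python3 -m crank '0 0 0.2 0 1;0 0 0.3 0 1;0 0 0.4 0 1;0 0 0.4 0 1;0 0 0.4 0 1' 20; python3 -c "
from h import *
to(.5027,.1972,.0178,.2988)"
```

```text
t: 16.95
position: [0.5022, 0.1969, 0.0223]
ee_rot: [[0.956, 0.294, -0.001], [0.294, -0.956, -0.0], [-0.001, 0.0, -1.0]]
contact_force: [-1.3, 0.0, -0.7]
grip_width: 0.0557
finger_force: 20.0
t: 17.37
position: [0.5024, 0.1974, 0.0194]
ee_rot: [[0.956, 0.294, 0.001], [0.294, -0.956, 0.0], [0.001, 0.0, -1.0]]
contact_force: [-0.5, 0.1, -0.6]
grip_width: 0.0552
finger_force: 20.0
t 17.37 p [0.5024 0.1974 0.0194] head 0.2988 | shift cm [0.02 0.03 0.16] turn 0.000
```

```bash
python3 -m crank '0 0.03 0 0 1;0 0.03 0.12 0 1;0 0.03 0.12 0 1;0 0.03 0.12 0 1;0 0.03 0.12 0 1' 20; python3 -m crank '0 0 0 0 -0.5;0 0 0 0 -0.5;0 0 0 0 -0.5;0 0 0 0 -0.5;0 0 0 0 -0.5' 20;  python3 -m crank '0 0 -0.5 0 -1;0 0 -2 0 -1;0 0 -5 0 -1;0 0 -8 0 -1;0 0 -10 0 -1' 20; python3 look.py wrist w11 120 120 420 345 2; python3 -c "
from h import *
to(.5790,.0262,.10,.2988)"
```

```text
t: 17.78
position: [0.5023, 0.197, 0.0177]
ee_rot: [[0.956, 0.294, 0.0], [0.294, -0.956, -0.0], [0.0, 0.0, -1.0]]
contact_force: [0.4, 0.1, -0.9]
grip_width: 0.0557
finger_force: 20.0
t: 18.2
position: [0.5023, 0.1971, 0.0178]
ee_rot: [[0.956, 0.294, 0.0], [0.294, -0.956, 0.0], [0.0, 0.0, -1.0]]
contact_force: [-0.3, 0.5, 0.5]
grip_width: 0.0686
finger_force: 0.0
t: 18.62
position: [0.503, 0.1973, 0.1206]
ee_rot: [[0.956, 0.294, 0.003], [0.294, -0.956, 0.001], [0.003, 0.0, -1.0]]
contact_force: [-0.4, 0.2, 0.3]
grip_width: 0.0915
finger_force: 0.0
18.6667 0.09157215985634562 0.0 [0.50492853 0.1977731  0.12398137]
t 18.67 p [0.5049 0.1978 0.124 ] head 0.2990 | shift cm [ 2.   18.58  2.43] turn 0.000
```

View pics/w11.png

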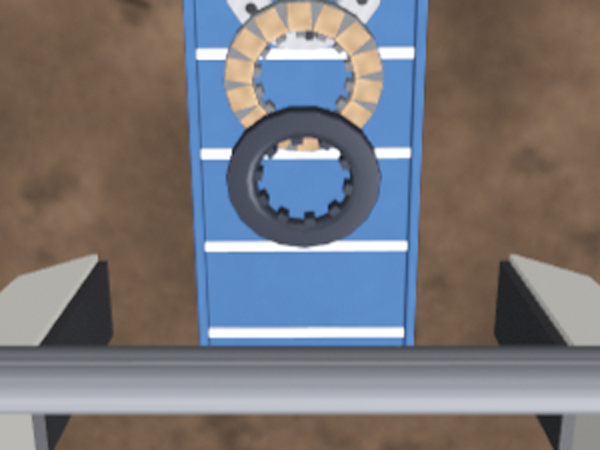

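Separator is seated at crop px (304,177) with its front at rib 3. Last, the copper thrust ring.

```bash
python3 -m crank '0.5 4 0 0 -1;1 8 0 0 -1;1.5 12 0 0 -1;2 16 0 0 -1;2.31 18.6 1 0 -1' 20; python3 -m crank '0 0 1 0 -1;0 0 1 0 -1;0 0 1 0 -1;0 0 1 0 -1;0 0 1 0 -1' 20;  python3 find.py w12
```

```text
t: 19.08
position: [0.5816, 0.0227, 0.1097]
ee_rot: [[0.956, 0.293, 0.005], [0.293, -0.956, -0.001], [0.005, 0.003, -1.0]]
contact_force: [0.1, 0.7, -0.0]
grip_width: 0.092
finger_force: 0.0
t: 19.5
position: [0.579, 0.0274, 0.0984]
ee_rot: [[0.955, 0.296, 0.001], [0.296, -0.955, 0.0], [0.001, 0.0, -1.0]]
contact_force: [-0.1, 0.4, 0.1]
grip_width: 0.0919
finger_force: 0.0
[355. 353.] 0.4800836741924286 -0.07369205355644226 0.02971004880964756 [161 146 137]
t 19.55 p [0.5791 0.0273 0.0984] head 0.3005 | shift cm [-12.46   6.71   9.73] turn 0.002
[272. 213.] 0.5788571834564209 0.02656465768814087 0.029210278764367104 [255 173 127]
t 19.55 p [0.5791 0.0273 0.0984] head 0.3005 | shift cm [-0.05  0.06  9.74] turn 0.002
[319.  47.] 0.6920281648635864 0.03075261414051056 0.034968532621860504 [255 132 134]
t 19.55 p [0.5791 0.0273 0.0984] head 0.3005 | shift cm [10.88  3.01  9.76] turn 0.002
```

```bash
python3 -m crank '-0.04 0.02 3 0 -1;-0.04 0.02 6 0 -1;-0.04 0.02 8 0 -1;-0.04 0.02 9 0 -1;-0.04 0.02 9.4 0 -1' 20; python3 -m crank '0 0 0.15 0 -0.5;0 0 0.3 0 -0.5;0 0 0.3 0 -0.5;0 0 0.3 0 1;0 0 0.3 0 1' 20;  python3 -m crank '0 0 0 0 1;0 0 0 0 1;0 0 0 0 1;0 0 0 0 1;0 0 0 0 1' 20
```

```text
t: 19.97
position: [0.5779, 0.0265, 0.0025]
ee_rot: [[0.955, 0.295, -0.002], [0.295, -0.955, 0.0], [-0.002, -0.001, -1.0]]
contact_force: [-0.5, 0.1, 0.9]
grip_width: 0.0923
finger_force: 0.0
t: 20.38
position: [0.5794, 0.0257, 0.0017]
ee_rot: [[0.956, 0.294, 0.002], [0.294, -0.956, -0.0], [0.002, 0.001, -1.0]]
contact_force: [0.8, 0.5, 0.6]
grip_width: 0.0628
finger_force: 0.0
t: 20.8
position: [0.5792, 0.0258, 0.0014]
ee_rot: [[0.956, 0.294, 0.001], [0.294, -0.956, -0.0], [0.001, 0.0, -1.0]]
contact_force: [-1.0, 0.2, 5.5]
grip_width: 0.0556
finger_force: 20.0
```

```bash
python3 -m crank '0 0 -2 0 1;0 0 -5 0 1;-1 -3 -8 0 1;-2 -6.5 -8 0 1;-3 -10 -8 0 1' 20; python3 -m crank '-1 -3.5 0 0 1;-2 -6.5 0 0 1;-3.11 -8.64 0 0 1;-3.11 -8.64 0 0 1;-3.11 -8.64 0 0 1' 20;  python3 -m crank '0 0 2 0 1;0 0 4 0 1;0 0 5 0 1;0 0 5.5 0 1;0 0 5.8 0 1' 20; python3 -m crank '0 0 0.2 0 1;0 0 0.3 0 1;0 0 0.4 0 1;0 0 0.4 0 1;0 0 0.4 0 1' 20; python3 -c "
from h import *
to(.466,.1859,.0176,.2988)"
```

```text
t: 21.22
position: [0.5211, 0.113, 0.0824]
ee_rot: [[0.956, 0.292, 0.004], [0.292, -0.956, 0.0], [0.004, 0.001, -1.0]]
contact_force: [0.1, 0.2, -0.9]
grip_width: 0.0556
finger_force: 20.0
t: 21.63
position: [0.4648, 0.1867, 0.0807]
ee_rot: [[0.955, 0.297, -0.0], [0.297, -0.955, -0.0], [-0.0, 0.0, -1.0]]
contact_force: [-0.3, -0.2, -1.0]
grip_width: 0.0553
finger_force: 20.0
t: 22.05
position: [0.4658, 0.1852, 0.022]
ee_rot: [[0.956, 0.293, -0.001], [0.293, -0.956, -0.0], [-0.001, 0.0, -1.0]]
contact_force: [-0.3, -0.5, -1.8]
grip_width: 0.0554
finger_force: 20.0
t: 22.47
position: [0.4658, 0.186, 0.0191]
ee_rot: [[0.956, 0.294, 0.001], [0.294, -0.956, 0.0], [0.001, 0.0, -1.0]]
contact_force: [-1.0, 1.0, -1.0]
grip_width: 0.0556
finger_force: 20.0
t 22.47 p [0.4658 0.186  0.0191] head 0.2989 | shift cm [0.02 0.02 0.15] turn 0.000
```

```bash
python3 -m crank '0 0 0 0 1;0 0 0.11 0 1;0 0 0.11 0 1;0 0 0.11 0 1;0 0 0.11 0 1' 20; python3 -m crank '0 0 0 0 -0.5;0 0 0 0 -0.5;0 0 0 0 -0.5;0 0 0 0 -0.5;0 0 0 0 -0.5' 20;  python3 -m crank '0 0 -0.5 0 -1;0 0 -2 0 -1;0 0 -5 0 -1;0 0 -8 0 -1;0 0 -11 0 -1' 20; python3 -m crank '0 0 -3 0 -1;0 0 -7 0 -1;0 0 -8 0 -1;0 0 -8 0 -1;0 0 -8 0 -1' 20; python3 look.py wrist w13 120 0 420 300 2;python3 look.py side s2 120 100 400 300 2
```

```text
t: 22.88
position: [0.4655, 0.186, 0.0176]
ee_rot: [[0.956, 0.294, 0.0], [0.294, -0.956, -0.0], [0.0, 0.0, -1.0]]
contact_force: [0.5, 0.4, -0.7]
grip_width: 0.0557
finger_force: 20.0
t: 23.3
position: [0.4656, 0.186, 0.0177]
ee_rot: [[0.956, 0.294, 0.0], [0.294, -0.956, 0.0], [0.0, 0.0, -1.0]]
contact_force: [0.9, -0.4, -0.2]
grip_width: 0.0687
finger_force: 0.0
t: 23.72
position: [0.4651, 0.1858, 0.1291]
ee_rot: [[0.956, 0.294, -0.001], [0.294, -0.956, -0.0], [-0.001, 0.0, -1.0]]
contact_force: [0.4, -0.2, 0.4]
grip_width: 0.0913
finger_force: 0.0
t: 24.13
position: [0.4655, 0.1859, 0.2081]
ee_rot: [[0.956, 0.294, 0.001], [0.294, -0.956, 0.0], [0.001, 0.0, -1.0]]
contact_force: [0.2, 1.0, -0.1]
grip_width: 0.0916
finger_force: 0.0
24.1833 0.0918377570394103 0.0 [0.46487295 0.18580727 0.20700837]
24.2333 0.09172069400473058 0.0 [0.46463407 0.18571774 0.20640083]
```

View pics/w13.png

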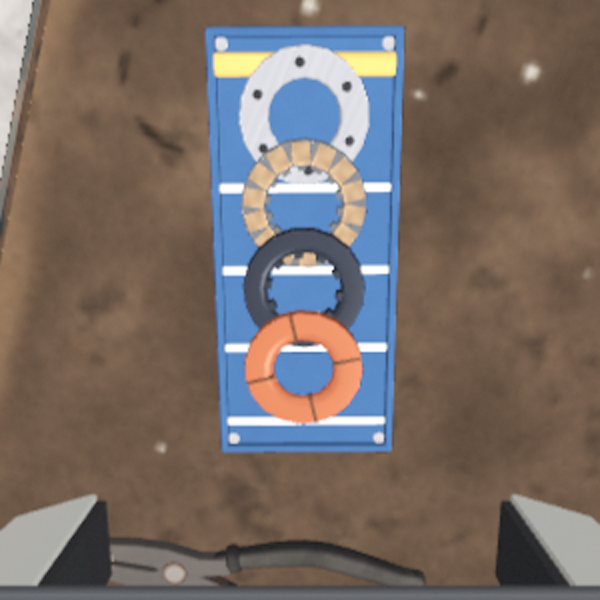

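View pics/s2.png

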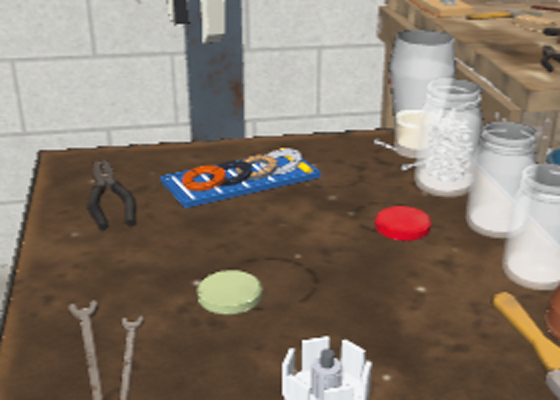

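All four parts overlap in order, with each front edge at its own rib (crop rows about 188, 270, 347 and 421). The lids and drum look untouched.

```bash
python3 -c "
from station import ctrl
print(ctrl.hand_in())"
```

```text
the job is handed in; nothing more can be done
None
```

The four clutch parts are laid in the tray in the order asked, each leaning back with its front edge at its own rib, the lids and drum were left in place, and the job was handed in at about 24 s.

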